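# Slide the glue pot off its warming plate and latch it in its dock

### The arm

A 7-joint arm with a two-finger parallel gripper is mounted at the origin on a cart in front of the work surface, level with it; the furniture and walls round the work are solid. World frame = base frame: x ahead of the robot, y to its left, z up, the work surface at z = 0. Lengths are in m, angles in rad, forces in N, time in s.
With the tool pointing down it reaches from about 0.4 to 0.85 m from the base axis. Payload 10.4 kg.
Tool frame: the origin (TCP) lies midway between the tips of the shut fingers; the grasp point (between the pads) lies 19 mm behind it; y points along the fingers, x is the direction in which the jaws open and shut, and the axes are right-handed (so a half turn about y gives the same grasp; the last joint's range is limited). The gripper opens to 87 mm and grips with 3 to 60 N. Pads are 19 mm wide; open, the fingers measure 117 mm over their backs; the gripper's body (75 mm by 190 mm) begins 51 mm behind the grasp point.
Start: joints at [1.31, 0.332, -0.065, 1.46, 0.022, 1.35, -0.088], TCP at [0.147, -0.607, 0.223] pointing down, gripper open.
Joint ranges: [-2.6, 2.6], [-0.5, 2.12], [-1.47, 1.34], [0.16, 2.42], [-1.27, 4.41], [0.06, 2.06], [-2.6, 2.6]. Speed limits (rad/s): [2.22, 2.22, 2.79, 2.79, 3.14, 3.14, 3.14].

### API

Orientations are given as a unit quaternion [x, y, z, w].
In Python, from bench import r gives the robot as it stands. The module is installed in compiled form; this text tells all that it offers.
- The arm moves only by the tool arm_command, never from a script. Its argument "deltas" is one flat list of numbers, 6 for each row, row after row: the shift along the tool's x, y, z in m, then the turn, a rotation vector about the tool's x, y, z in degrees. In form: [tx, ty, tz, ax, ay, az, tx, ty, tz, ax, ay, az, ...]. A call has 1 to 8 rows; each row is the pose to reach, as a shift and turn from the pose commanded when the call began, along the tool's axes at that moment; what a row does not reach only later rows make up. A row lasts 1/8 s, in which the tool goes at most 62.5 mm and 10.7 degrees, less where a joint would pass 70% of its speed; a pose out of reach is approached as far as the arm can. A call with a gripper value outside its range is refused whole. "hand" is the opening, from 0 (shut) to 1 (fully open), set as the call begins (left out, the last holds). The fingers move at their own pace and stop on an object; "grip_force" is the grip in N (left out, the last holds). Time passes only in rows, so rows that repeat a pose let the fingers close. It gives the time, the measured TCP pose, the force and the opening at its end, in the units of the state.
- r.read_state(): the state, without advancing time (a new reading comes with each control period).
- r.camera(name): name is "scene" or "side" or "wrist"; returns a dict with "image" (384x512x3 uint8, red, green, blue), "intrinsics" (3x3 intrinsics, pixels), "world_from_camera" (4x4, takes a point from camera to world coordinates); the wrist camera has in their place "hand_eye" (4x4, takes a point from camera to tool coordinates, whose origin is the TCP and whose axes are the tool frame's). Camera axes: x right, y down, z forward; pixel columns grow to the right and rows downward; lengths in m; the calibration is good to about 2 mm. A picture is of the moment at which its call begins: read the wrist's pose just before it. There is no depth.
- r.close_job(): hands the job in, once; it reports no verdict.
Trained networks look in a picture, given as the dict that the camera call returned (one of the last four; its "shot" number tells which), for a name from the list of things; names that differ only in an ending like _2 or _b are one class to them, and where a whole thing is asked for, a point or a joint stands for the part that bears it (a point fixed in the world has none). Each returns a list of dicts, best first, with "conf" (0 to 1); they miss things now and then, are a little off and sometimes report something else, mostly with a low value. They report only what shows in the picture. A call takes as long as a camera call. They do not tell look-alikes from the thing itself.
- r.boxes_of(picture, query): "centre" ([row, column] in pixels, amid what is visible of it).
- r.regions_of(picture, query): "region" (384x512 bool, what is visible of it) and "centre" ([row, column] in pixels, amid what is visible of it).
The state is a dict: "time": time; "joint_positions": joint angles; "joint_vel": joint speeds; "joint_torque": joint torques, N m; "ee_pos": TCP position; "eef_rot": TCP orientation; "ft_force": force on the tool from outside, world axes, zero at the start; "torque": the same for the moment, N m; "width": finger opening in m.
Only numpy, scipy, OpenCV 4.12 (cv2) and the standard library are available. Lean on these libraries where they do the work, as an engineer would, in place of code of your own. Each camera call takes 0.05 s, during which the arm holds its last target.

### The job

The gluing is done and the glue warmer is switched off. Slide the lidded glue pot along the top of the warmer, without lifting or tipping it, off the round warming plate and fully home into the parking dock, so that its foot runs in under the dock's lips. Then swing the wooden turn-button squarely across the mouth of the dock behind the pot, and leave the things lying round the warmer where they are.

Things in the scene. Friction and masses are not known exactly. Their poses are not given: they have to be found in the camera images.
- warmer: Glue warmer fixed to the bench: low grey case with light grey top, 150 mm (its x) by 330 mm (its y), 32 mm high; origin at the centre of its underside, z up, front with dial and switch to -x, towards the robot. Its top is one level sliding surface: round dark warming plate at the +y (left) end, parking dock at the -y end. Place varies by 80 mm, turned up to 0.24 rad either way.
- plate_center (a point): Centre of the warming plate (134 mm wide, flush with the warmer's top), 32 mm above the bench; warmer x = 0, y = +85 mm.
- dock_home (a point): Where the pot's centre is when fully home in the dock (warmer x = 0, y = -85 mm, 62 mm above the bench; axes as the warmer's). The dock is a steel horseshoe round a flush cork disc, open to the warmer's +y; the pot goes in towards -y until its foot meets the round back end. Inside it is 113 mm wide between the rails (foot 108 mm).
- dock_mouth (a point): Middle of the dock's mouth, 74 mm to the warmer's +y from dock_home at the same height; here the straight rails end, and flares widen the entry over 18 mm more. Lips along the tops of the rails reach inwards over the foot: 12 mm of height under them, 100 mm of width between them; their top is 48 mm above the bench. A small stop pin on the far lip rises 7 mm more.
- pot_center (a point): Loose glue pot, about 0.65 kg: point on its axis 30 mm above its underside, z up. 60 mm high: foot flange 108 mm in diameter, 8 mm thick; steel body 90 mm in diameter from 12 to 50 mm up (beads 93); flat pale wooden lid, fixed, 96 mm in diameter. Too wide to grip: two spread fingertips against the body above the foot cradle and push it. Starts within 18 mm of the plate's centre.
- button (a joint): Wooden turn-button on a stiff pivot on the dock's near (warmer -x) rail, angle in rad: its bar points along (sin, cos) of the angle in warmer x, y. Starts open at -0.75 to -0.4, pointing out over the front edge; grows clockwise from above to 1.57, its end stop, across the mouth. Stays where left; about 1 N at its end moves it. It clears a pot fully home by 6 mm; one not home blocks it.
- button_pivot (a point): The button's pivot axis, half-way up the bar: warmer x = -58 mm, y = -26.5 mm, 57 mm above the bench. The bar is 14 mm wide, reaches 102 mm from the pivot, and stands between 50 and 64 mm above the bench.
- button_tip (a point): Middle of the bar 95 mm from the pivot, near its free end, half-way up the bar; moves with the button.
- sand_block: Bystander: pale sanding block, 64 x 92 x 25 mm, lying loose on the bench to the right of the warmer; origin at the centre of its underside. Not to be disturbed.
- cup: Bystander: turned wooden cup, 66 mm wide and 55 mm high, standing loose to the right behind the warmer; origin at the centre of its underside. Not to be disturbed.
- square: Bystander: try square with wooden stock and steel blade, 168 x 100 x 16 mm, lying loose to the left of the warmer; origin at the centre of its outline, at its underside. Not to be disturbed.
Mind the look-alikes: they are no part of the job. There is more than one size of the part that bears pot_center; the job needs the larger.

How it is judged:
On the way, in this order (a step that is already met when the one before it is completed fails the run):
1. the pot stands fully home in the dock, its foot under the lips, while the button is still open (x of pot_center in the frame of dock_home between -0.006 and 0.006 m and y of pot_center in the frame of dock_home between -0.006 and 0.006 m and z of pot_center in the frame of dock_home between -0.004 and 0.004 m and angle between pot_center's own z axis and vertical below 0.08 rad and value of joint button below 1.2 rad), for 0.2 s.
2. the turn-button lies across the dock's mouth behind the pot (x of pot_center in the frame of dock_home between -0.006 and 0.006 m and y of pot_center in the frame of dock_home between -0.006 and 0.006 m and z of pot_center in the frame of dock_home between -0.004 and 0.004 m and angle between pot_center's own z axis and vertical below 0.08 rad and value of joint button above 1.35 rad), for 0.2 s.
At the end, for the whole second after the job is handed in: The pot stands upright on the warmer's top in the dock, its centre within 6 mm of the home point along and across the dock, and the turn-button is turned across the dock's mouth (angle over 1.35 rad of 1.57) (all of step 2); the robot touches nothing.
It fails at once if the pot is lifted more than 10 mm off the warmer's top (height (world z) of pot_center above 0.072 m).
It fails at once if the pot is tipped by more than 0.2 rad (angle between pot_center's own z axis and vertical above 0.2 rad).
It fails at once if the pot is pushed off the warmer (height (world z) of pot_center below 0.05 m).
It fails at once if a bystander is shifted by more than 30 mm (distance of any of sand_block, cup, square from where it was at the start of the episode above 0.03 m).
It also fails if it takes over 56 s, if anything falls off the work surface, if the arm or the gripper's body presses on something with over 40 N, if the wrist force passes 120 N, or if a joint passes its speed limit or range.

## Working session

There is one attempt and no reset: what is moved stays moved. The work goes in short steps, Python scripts to look and compute and a tool call to move; the robot and the scene stay as the last step left them, time stands still between calls to the robot, and variables do not carry over. Pictures are saved under pics/ and viewed, and the job is handed in when it is done.

Besides the shell and the picture viewer there is one more tool, called after "Call:" as a command line: name --argument value ..., lists and objects as JSON in quotes. arm_command: Moves the arm, as the interface text tells. Its arguments: {"type":"object","properties":{"deltas":{"type":"array","items":{"type":"number"}},"hand":{"type":"number"},"grip_force":{"type":"number"}},"required":["deltas"]}

```bash
ls; mkdir -p pics; python3 - <<'E'
from bench import r
import cv2
s=r.read_state(); print(s)
for n in ["scene","side"]:
    p=r.camera(n); cv2.imwrite(f"pics/{n}0.png",p["image"][:,:,::-1]); print(n,p["intrinsics"],p["world_from_camera"],p["shot"])
    for q in ["warmer","pot_center","button","sand_block","cup","square"]:
        print(q,[(round(d["conf"],2),[round(float(c)) for c in d["centre"]]) for d in r.boxes_of(p,q)])
p=r.camera("wrist");print(p["intrinsics"],p["hand_eye"])
cv2.imwrite(f"pics/wrist0.png",p["image"][:,:,::-1])
E
```

```text
pics
{'time': 0.0, 'joint_positions': array([ 1.31034238,  0.33290091, -0.06470289,  1.46092981,  0.02160855,
        1.34988406, -0.08852888]), 'joint_vel': array([-0.00079193,  0.00182092,  0.00078935, -0.00048685, -0.00140723,
        0.00015951, -0.00022791]), 'joint_torque': array([-7.48496177e-06, -6.23255253e+01,  2.46995600e-02, -3.89900386e+01,
       -6.13766955e-02,  4.00771899e-02,  1.29572954e-04]), 'ee_pos': array([ 0.14716551, -0.60703739,  0.2217413 ]), 'eef_rot': array([-0.55549941,  0.43755729, -0.43673413,  0.55608211]), 'ft_force': array([-0.57071394, -0.10603585,  0.39067518]), 'torque': array([-0.00824693,  0.04070767, -0.0105014 ]), 'width': 0.08678136163111076}
scene [[440.19731347   0.         251.0558679 ]
 [  0.         440.19731347 190.21687106]
 [  0.           0.           1.        ]] [[ 0.78680764  0.33632985 -0.51750939  1.14635894]
 [ 0.61712482 -0.44164173  0.65123693 -0.66366155]
 [-0.00952332 -0.83176608 -0.55504458  0.68710646]
 [ 0.          0.          0.          1.        ]] 1
warmer [(0.86, [214, 244])]
pot_center [(0.87, [177, 269])]
button
[... 353 characters left out ...]
7 -0.62079834 -0.78379918  0.88706615]
 [ 0.          0.          0.          1.        ]] 2
warmer [(0.81, [199, 266])]
pot_center [(0.93, [224, 238]), (0.9, [247, 162])]
button [(0.49, [210, 285]), (0.19, [124, 298])]
sand_block [(0.58, [175, 377])]
cup [(0.61, [124, 297])]
square [(0.64, [297, 194])]
[[337.63977168   0.         258.87180989]
 [  0.         337.63977168 193.32447821]
 [  0.           0.           1.        ]] [[ 9.99999735e-01  4.78788625e-05  7.26813345e-04  5.73479397e-04]
 [-6.80307569e-04 -2.95133387e-01  9.55455819e-01 -1.62149572e-01]
 [ 2.60253022e-04 -9.55456060e-01 -2.95133276e-01  8.10994610e-02]
 [ 0.00000000e+00  0.00000000e+00  0.00000000e+00  1.00000000e+00]]
```

View pics/scene0.png

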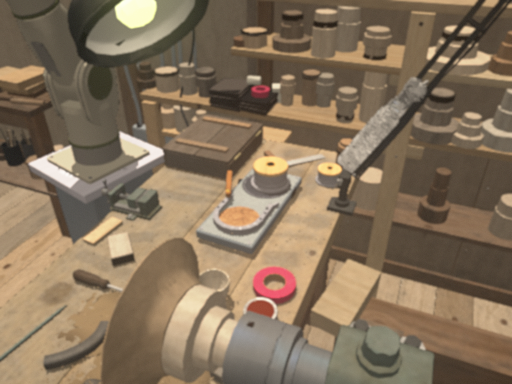

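View pics/side0.png

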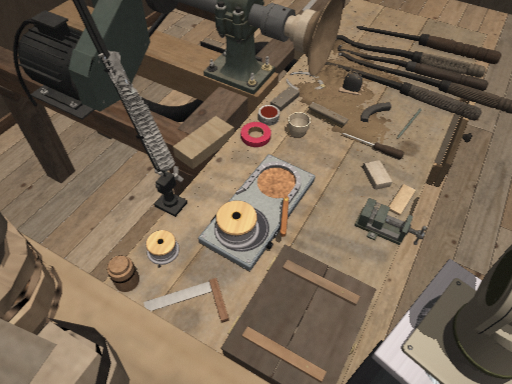

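View pics/wrist0.png

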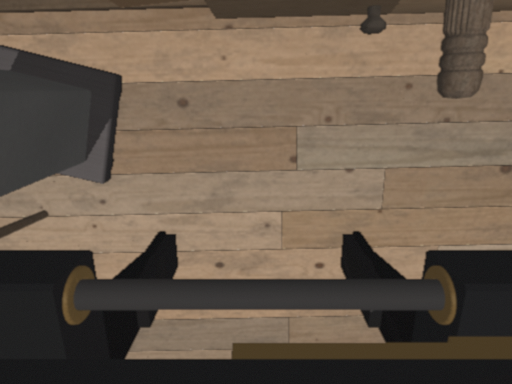

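```bash
python3 - <<'E'
from bench import r
import cv2,numpy as np
from scipy.spatial.transform import Rotation as R
print(R.from_quat(r.read_state()['eef_rot']).as_matrix().round(3))
P={}
for n in ["scene","side"]:
    p=r.camera(n); im=p["image"]
    d={}
    for q in ["warmer","pot_center","button"]:
        g=r.regions_of(p,q)
        if g:
            for i,x in enumerate(g): print(n,q,x['conf'],x['centre'],x['region'].sum()); d[f"{q}_{i}"]=x['region']
    np.savez(f"{n}.npz",K=p["intrinsics"],T=p["world_from_camera"],im=im,**d)
a=np.load("side.npz")["im"]; cv2.imwrite("pics/side_c.png",cv2.resize(a[140:280,180:330],None,fx=5,fy=4.2*5/4.2,interpolation=cv2.INTER_CUBIC)[:,:,::-1][:600*2])
a=np.load("side.npz")["im"]; cv2.imwrite("pics/side_c.png",cv2.resize(a[148:272,190:326],None,fx=4.8,fy=4.8,interpolation=cv2.INTER_CUBIC)[:,:,::-1])
a=np.load("scene.npz")["im"]; cv2.imwrite("pics/scene_c.png",cv2.resize(a[140:255,185:315],None,fx=5,fy=5,interpolation=cv2.INTER_CUBIC)[:,:,::-1])
E
```

```text
[[ 0.236  0.     0.972]
 [-0.972 -0.     0.236]
 [ 0.    -1.     0.   ]]
scene warmer 0.56 [215.7, 244.3] 4432
scene pot_center 0.96 [176.1, 271.1] 1245
scene pot_center 0.74 [160.7, 295.2] 152
scene pot_center 0.58 [173.9, 327.8] 468
scene button 0.71 [182.3, 228.0] 124
side warmer 0.88 [200.0, 267.6] 4807
side pot_center 0.92 [247.0, 160.9] 918
side pot_center 0.87 [222.2, 234.2] 1760
side pot_center 0.19 [199.3, 267.8] 4937
side button 0.55 [214.1, 285.5] 236
```

View pics/side_c.png

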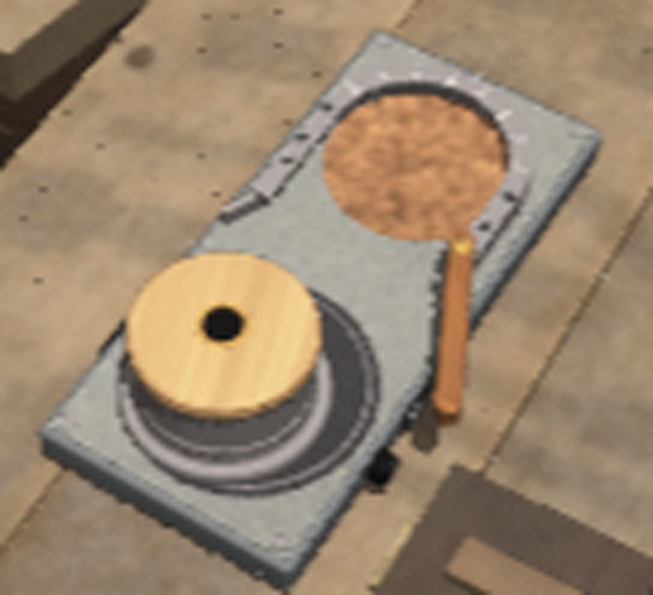

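View pics/scene_c.png

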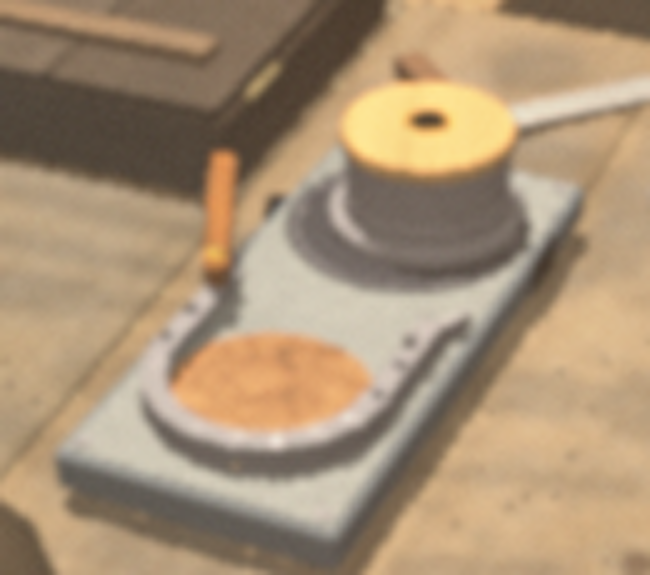

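```bash
cat > h.py <<'E'
import numpy as np,cv2
def proj(d,X):
    X=np.atleast_2d(X);Ti=np.linalg.inv(d['T']);c=X@Ti[:3,:3].T+Ti[:3,3];u=c@d['K'].T
    return u[:,:2]/u[:,2:]
def ray(d,uv,z):
    v=np.linalg.inv(d['K'])@[uv[0],uv[1],1];v=d['T'][:3,:3]@v;o=d['T'][:3,3]
    return o+v*(z-o[2])/v[2]
def W(p,X):
    X=np.atleast_2d(X);c,s=np.cos(p[2]),np.sin(p[2])
    return np.c_[p[0]+c*X[:,0]-s*X[:,1],p[1]+s*X[:,0]+c*X[:,1],X[:,2]]
S={n:dict(np.load(n+'.npz')) for n in('side','scene')}
E
python3 - <<'E'
from h import *
from scipy.optimize import least_squares
h=.032
obs=[('side',(.075,-.165,h),(378,32)),('side',(-.075,-.165,h),(600,132)),('side',(-.075,.165,h),(285,572)),('side',(.075,.165,h),(42,432)),
('scene',(-.075,-.165,h),(60,462)),('scene',(.075,-.165,h),(328,540)),('scene',(.075,.165,h),(582,188)),('side',(-.058,-.0265,.065),(461,245)),('scene',(-.058,-.0265,.065),(213,258))]
def px(n,c): return np.array([190+c[0]/4.8,148+c[1]/4.8]) if n=='side' else np.array([185+c[0]/5,140+c[1]/5])
def f(p): return np.concatenate([(proj(S[n],W(p,X))[0]-px(n,c)) for n,X,c in obs])
s=least_squares(f,[.5,-.1,0],loss='soft_l1');print(s.x);print(f(s.x).reshape(-1,2).round(2))
p=s.x;np.save('w.npy',p)
for n,c in(('side',(222,325)),('scene',(428,120))):
    X=ray(S[n],px(n,c),.092);print(n,'pot',X, 'in warmer',W([0,0,-p[2]],X-[p[0],p[1],0]))
for n,c in(('side',(448,410)),('scene',(223,155))):
    X=ray(S[n],px(n,c),.064);print(n,'tip',X, 'in warmer',W([0,0,-p[2]],X-[p[0],p[1],0]))
for q in [(0,.085,.092),(0,-.085,.062),(-.058,-.0265,.057)]: print(W(p,q))
for n in S:
  im=S[n]['im'][:,:,::-1].copy();im=cv2.resize(im,None,fx=4,fy=4,interpolation=cv2.INTER_CUBIC)
  t=np.linspace(0,6.3,80)
  def dr(X,c): cv2.polylines(im,[(proj(S[n],W(p,X))*4+1.5).astype(int)],False,c,1)
  dr(np.array([[-.075,-.165,h],[.075,-.165,h],[.075,.165,h],[-.075,.165,h],[-.075,-.165,h]]),(0,0,255))
  dr(np.c_[.067*np.cos(t),.085+.067*np.sin(t),0*t+h],(0,255,0))
  dr(np.c_[.0565*np.cos(t),-.085+.0565*np.sin(t),0*t+h],(255,0,0))
  cv2.imwrite(f'pics/ov_{n}.png',im[140*4:280*4,185*4:330*4] if n=='side' else im[135*4:260*4,185*4:315*4])
E
```

```text
[0.56658036 0.07003068 0.22259841]
[[-0.88 -2.21]
 [ 0.63 -1.17]
 [ 0.51 -0.14]
 [-1.91 -1.09]
 [-3.06 -3.47]
 [ 0.44 -1.58]
 [-0.11 -1.66]
 [-0.3  -0.42]
 [-0.52 -2.  ]]
side pot [0.55038373 0.1662849  0.092     ] in warmer [[0.00545252 0.09745499 0.092     ]]
scene pot [0.5551609  0.16553234 0.092     ] in warmer [[0.00994569 0.09566637 0.092     ]]
side tip [0.45192408 0.11021278 0.064     ] in warmer [[-0.10295658  0.06450275  0.064     ]]
scene tip [0.46040611 0.10632507 0.064     ] in warmer [[-0.0955421   0.05883842  0.064     ]]
[[0.54781536 0.15293348 0.092     ]]
[[ 0.58534536 -0.01287213  0.062     ]]
[[0.51586165 0.03138016 0.057     ]]
```

View pics/ov_side.png

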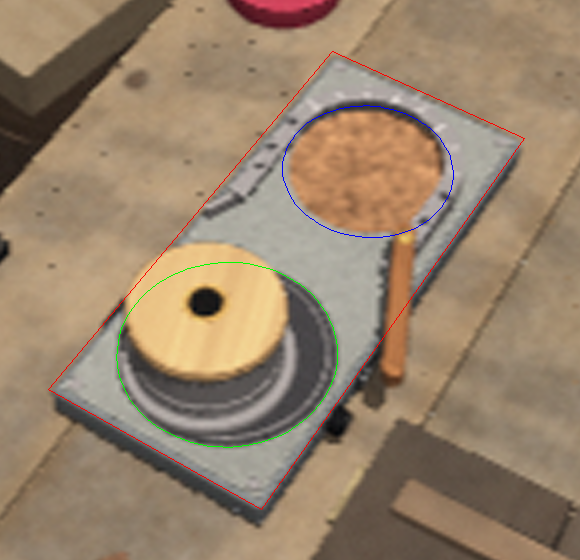

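View pics/ov_scene.png

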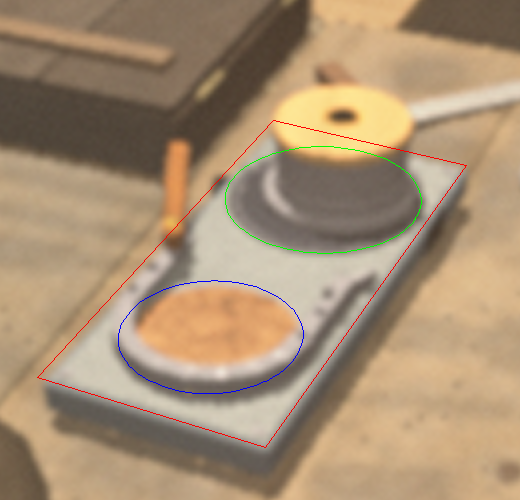

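Call:
arm_command --deltas '[-0.038,-0.006,0.04,0,-6.4,0,-0.076,-0.011,0.081,0,-12.8,0,-0.113,-0.017,0.121,0,-19,0,-0.151,-0.022,0.162,0,-25.5,0,-0.189,-0.028,0.202,0,-32,0,-0.227,-0.034,0.243,0,-38.3,0,-0.264,-0.039,0.283,0,-44.6,0,-0.302,-0.045,0.324,0,-51,0]' --hand 0.69

```text
time: 2.15
ee_pos: [0.3917, -0.2361, 0.268]
eef_rot: [0.69, -0.154, 0.154, -0.69]
ft_force: [0.4, -0.3, 0.8]
width: 0.0602
```

```bash
cat >> h.py <<'E'
from scipy.spatial.transform import Rotation as R
def delta(target,tiltdeg,yaw,s=None):
    """target TCP world, tool x=heading yaw, tilt about tool x; returns tool-frame shift & rotvec deg"""
    from bench import r
    s=s or r.read_state()
    R0=R.from_quat(s['eef_rot'])
    c,sn=np.cos(yaw),np.sin(yaw)
    Rt=R.from_matrix(np.array([[c,0,-sn],[sn,0,c],[0,-1,0]]))*R.from_euler('x',tiltdeg,degrees=True)
    return R0.inv().apply(np.array(target)-s['ee_pos']).round(4),(R0.inv()*Rt).as_rotvec(degrees=True).round(2)
E
python3 - <<'E'
from h import *
from bench import r
s=r.read_state();print(s['time'],s['ee_pos'],s['ft_force'],s['joint_positions'].round(2),s['width'])
print(delta([.573,.041,.3],0,.2226))
print(ray(S['side'],(171,205),0),ray(S['scene'],(343,207),0))
E
```

```text
2.15 [ 0.39167657 -0.23610769  0.26799124] [ 0.38338564 -0.34735652  0.81750218] [ 0.94 -0.04 -0.47  1.79 -0.02  1.39  0.03] 0.06023080639613596
(array([ 0.0462, -0.0322,  0.3279]), array([ 5.000e-02, -3.794e+01,  3.000e-02]))
[ 7.43488347e-01  2.20749078e-01 -1.11022302e-16] [0.7491525  0.22715872 0.        ]
```

Call:
arm_command --deltas '[0.007,-0.005,0.05,0,-5.8,0,0.014,-0.01,0.1,0,-11.6,0,0.021,-0.015,0.15,0,-17.4,0,0.028,-0.02,0.2,0,-23.2,0,0.035,-0.025,0.25,0,-29,0,0.042,-0.03,0.3,0,-34.8,0,0.046,-0.032,0.328,0,-37.9,0,0.046,-0.032,0.328,0,-37.9,0]'

```text
time: 3.15
ee_pos: [0.5734, 0.0414, 0.2993]
eef_rot: [-0.702, -0.078, 0.079, 0.703]
ft_force: [-0.5, -0.7, -0.3]
width: 0.06
```

```bash
python3 - <<'E'
from h import *
from bench import r
s=r.read_state();print(s['time'],s['ee_pos'],s['ft_force'],s['joint_positions'].round(2),s['width'])
p=r.camera("wrist")
T=np.eye(4);T[:3,:3]=R.from_quat(s['eef_rot']).as_matrix();T[:3,3]=s['ee_pos'];T=T@p['hand_eye']
np.savez('wrist.npz',K=p['intrinsics'],T=T,im=p['image'])
cv2.imwrite('pics/w1.png',cv2.resize(p['image'],None,fx=1.5,fy=1.5)[:,:,::-1])
for q in ["warmer","pot_center","button"]:
  print(q,[(x['conf'],x['centre']) for x in r.boxes_of(p,q)])
E
```

```text
3.15 [0.573447   0.04142153 0.29929574] [-0.54834559 -0.68354137 -0.31367276] [ 0.5   0.28 -0.8   1.44  0.2   1.5  -0.07] 0.05995886214920915
warmer [(0.86, [145.2, 252.5])]
pot_center [(0.62, [43.9, 266.6])]
button [(0.67, [120.4, 192.2])]
```

View pics/w1.png

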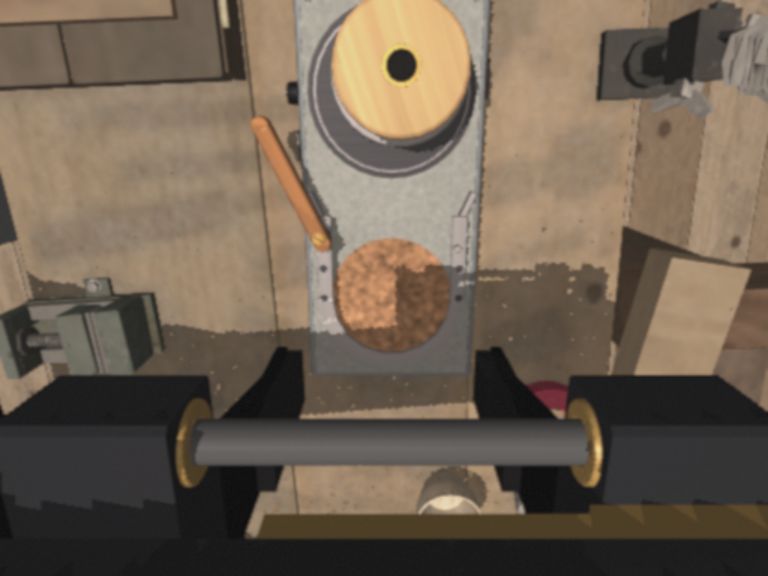

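```bash
cat > fit.py <<'E'
from h import *
from scipy.optimize import least_squares
S['wrist']=dict(np.load('wrist.npz'));h=.032
w=S['wrist']
obs=[((-.075,-.165,h),(312,373)),((.075,-.165,h),(473,373)),((0,-.085,h),(392,295)),((-.058,-.0265,.066),(320,239))]
f=lambda p:np.concatenate([(proj(w,W(p,X))[0]*1.5-np.array(c)) for X,c in obs])
s=least_squares(f,[.566,.07,.22]);p=s.x;print(p,f(p).reshape(-1,2).round(1));np.save('w.npy',p)
def inw(X): return W([0,0,-p[2]],X-[p[0],p[1],0])
X=ray(w,np.array((401,65))/1.5,.092);print('pot',X,inw(X))
X=ray(w,np.array((258,123))/1.5,.064);print('tip',X,inw(X))
for n in ['side','scene','wrist']:
  im=cv2.resize(S[n]['im'][:,:,::-1],None,fx=4,fy=4,interpolation=cv2.INTER_CUBIC);t=np.linspace(0,6.3,80)
  def dr(X,c): cv2.polylines(im,[(proj(S[n],W(p,X))*4+1.5).astype(int)],False,c,1)
  dr(np.array([[-.075,-.165,h],[.075,-.165,h],[.075,.165,h],[-.075,.165,h],[-.075,-.165,h]]),(0,0,255))
  dr(np.c_[.067*np.cos(t),.085+.067*np.sin(t),0*t+h],(0,255,0))
  dr(np.c_[.0565*np.cos(t),-.085+.0565*np.sin(t),0*t+h],(255,0,0))
  a={'side':im[560:1120,740:1320],'scene':im[540:1040,740:1260],'wrist':im[0:1020,700:1380]}[n]
  if n=='wrist':a=cv2.resize(a,None,fx=.58,fy=.58,interpolation=cv2.INTER_AREA)
  cv2.imwrite(f'pics/ov2_{n}.png',a)
E
python3 fit.py
```

```text
[0.56976262 0.0710346  0.22901388] [[ 0.6  2.7]
 [-0.1  1.7]
 [ 0.4 -1.3]
 [-0.8 -2.3]]
pot [0.5539909  0.16500082 0.092     ] [[0.00597202 0.09509329 0.092     ]]
tip [0.45899591 0.10609611 0.064     ] [[-0.09991511  0.05929203  0.064     ]]
```

View pics/ov2_wrist.png

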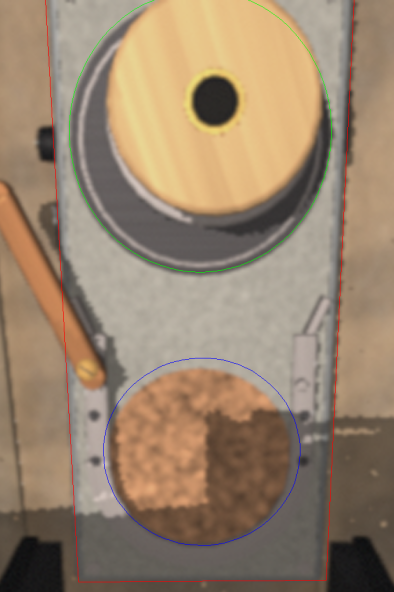

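```bash
cat > d.py <<'E'
import sys
from h import *
from bench import r
p=np.load('w.npy');s=r.read_state()
X=W([0,0,-p[2]],s['ee_pos']-[p[0],p[1],0])[0];print('t',s['time'],'tcp in warmer',X.round(4),'F',W([0,0,-p[2]],s['ft_force']).round(1),'j',s['joint_positions'].round(2))
for a in sys.argv[1:]:
    v=[float(c) for c in a.split(',')]
    print(a,*delta(W(p,v[:3])[0],v[3],p[2]+(v[4] if len(v)>4 else 0)))
E
python3 d.py .006,.175,.18,-14 .006,.175,.056,-14 .006,.155,.056,-14
python3 - <<'E'
from h import *
p=np.load('w.npy')
for n,c in (('side',[(145,304),(212,281),(224,320),(210,292)]),):
  for u in c:
    X=ray(S[n],u,.01);print(u,X.round(3),W([0,0,-p[2]],X-[p[0],p[1],0]).round(3))
E
```

```text
t 3.35 tcp in warmer [-0.0046 -0.0332  0.2995] F [[-0.  -0.1  0.3]] j [ 0.5   0.28 -0.79  1.44  0.2   1.5  -0.07]
.006,.175,.18,-14 [0.008  0.1193 0.2084] [-13.95  -0.72  -0.1 ]
.006,.175,.056,-14 [0.008  0.2433 0.2086] [-13.95  -0.72  -0.1 ]
.006,.155,.056,-14 [0.0082 0.2434 0.1886] [-13.95  -0.72  -0.1 ]
(145, 304) [0.563 0.432 0.01 ] [[0.076 0.353 0.01 ]]
(212, 281) [0.501 0.292 0.01 ] [[-0.017  0.231  0.01 ]]
(224, 320) [0.415 0.335 0.01 ] [[-0.091  0.292  0.01 ]]
(210, 292) [0.484 0.313 0.01 ] [[-0.029  0.255  0.01 ]]
```

Call:
arm_command --deltas '[0.002,0.02,0.045,-3,-0.2,0,0.004,0.045,0.095,-6,-0.4,0,0.006,0.07,0.145,-9,-0.6,0,0.008,0.095,0.19,-12,-0.7,0,0.008,0.119,0.209,-14,-0.7,0,0.008,0.16,0.209,-14,-0.7,0,0.008,0.2,0.209,-14,-0.7,0,0.008,0.2,0.209,-14,-0.7,0]'

```text
time: 4.35
ee_pos: [0.5345, 0.2424, 0.0973]
eef_rot: [0.784, 0.088, -0.073, -0.611]
ft_force: [-0.0, 0.2, 0.2]
width: 0.0599
```

```bash
python3 d.py .006,.175,.056,-14 .006,.145,.056,-14; python3 - <<'E'
from h import *
from bench import r
for n in ('wrist','side'):
  p=r.camera(n);cv2.imwrite(f'pics/{n}2.png',cv2.resize(p['image'],None,fx=1.5,fy=1.5)[:,:,::-1])
E
```

```text
t 4.35 tcp in warmer [0.0046 0.1749 0.0973] F [[0.  0.2 0.2]] j [-0.03  0.54 -0.79  1.62  0.6   1.33 -0.75]
.006,.175,.056,-14 [0.0017 0.04   0.0102] [ 0.12  0.08 -0.34]
.006,.145,.056,-14 [ 0.0017  0.0473 -0.0189] [ 0.12  0.08 -0.34]
```

View pics/wrist2.png

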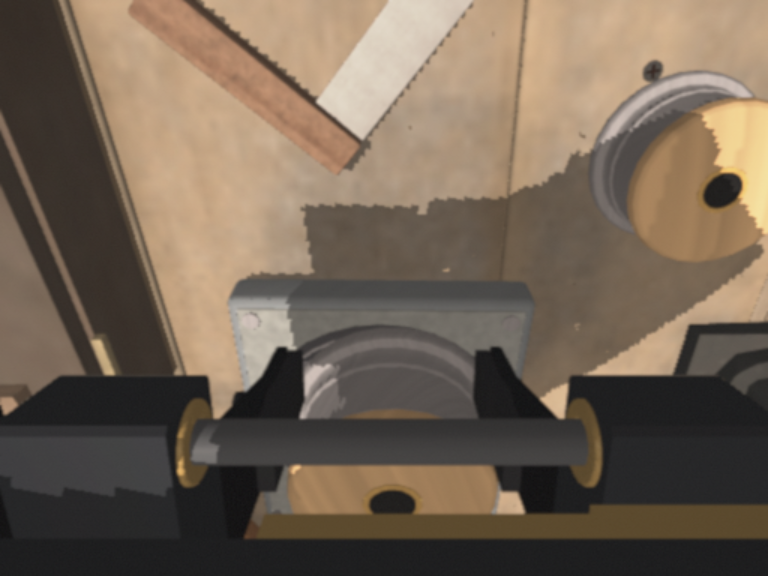

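View pics/side2.png

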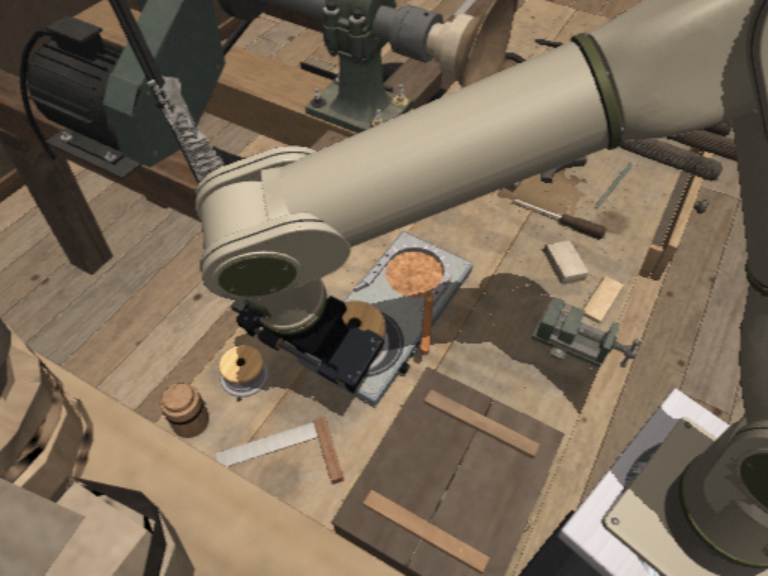

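Call:
arm_command --deltas '[0.002,0.02,0.005,0,0,-0.3,0.002,0.04,0.01,0,0,-0.3,0.002,0.042,0.0,0,0,-0.3,0.002,0.0446,-0.009,0,0,-0.3,0.002,0.0472,-0.019,0,0,-0.3,0.002,0.0484,-0.024,0,0,-0.3,0.002,0.0484,-0.024,0,0,-0.3]'

```text
time: 5.32
ee_pos: [0.5458, 0.2106, 0.0587]
eef_rot: [0.783, 0.092, -0.069, -0.612]
ft_force: [1.2, 0.0, 0.0]
width: 0.06
```

```bash
python3 d.py .006,.13,.056,-14 .005,.1,.056,-14 .001,.05,.056,-14; python3 - <<'E'
from h import *
from bench import r
for n in ('wrist',):
  p=r.camera(n);cv2.imwrite(f'pics/{n}3.png',cv2.resize(p['image'],None,fx=1.5,fy=1.5)[:,:,::-1])
E
```

```text
t 5.325 tcp in warmer [0.0084 0.1414 0.0587] F [[ 1.2 -0.3  0. ]] j [ 0.01  0.56 -0.77  1.68  0.64  1.24 -0.74]
.006,.13,.056,-14 [-0.0024  0.0053 -0.0104] [0.01 0.06 0.26]
.005,.1,.056,-14 [-0.0035  0.0126 -0.0395] [0.01 0.06 0.26]
.001,.05,.056,-14 [-0.0076  0.0247 -0.088 ] [0.01 0.06 0.26]
```

View pics/wrist3.png

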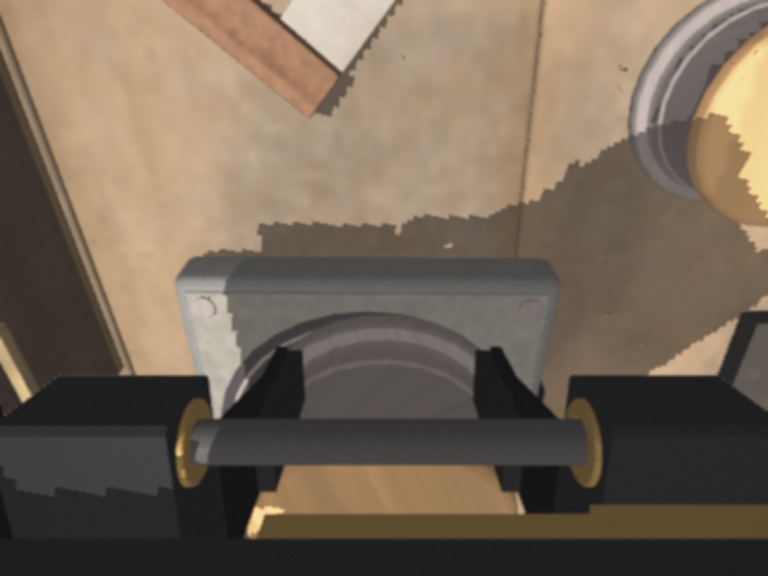

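Call:
arm_command --deltas '[-0.003,0.002,0.0,0,0,0.3,-0.004,0.004,-0.006,0,0,0.3,-0.004,0.0055,-0.012,0,0,0.3,-0.004,0.007,-0.018,0,0,0.3,-0.004,0.0085,-0.024,0,0,0.3,-0.004,0.01,-0.03,0,0,0.3,-0.004,0.0115,-0.036,0,0,0.3,-0.004,0.0115,-0.036,0,0,0.3]'

```text
time: 6.38
ee_pos: [0.5505, 0.1724, 0.0559]
eef_rot: [0.783, 0.09, -0.071, -0.611]
ft_force: [0.3, 1.3, -0.6]
width: 0.0605
```

```bash
python3 d.py .003,.08,.056,-14 .0,.05,.056,-14 ; python3 - <<'E'
from h import *
from bench import r
for n in ('wrist','scene'):
  p=r.camera(n);cv2.imwrite(f'pics/{n}4.png',cv2.resize(p['image'] if n=='wrist' else p['image'][100:270,150:350],None,fx=1.5 if n=='wrist' else 3,fy=1.5 if n=='wrist' else 3)[:,:,::-1])
E
```

```text
t 6.375 tcp in warmer [0.0043 0.1031 0.0559] F [[ 0.6  1.2 -0.6]] j [ 0.08  0.54 -0.76  1.71  0.63  1.21 -0.68]
.003,.08,.056,-14 [-0.0013  0.0055 -0.0224] [ 0.06  0.05 -0.09]
.0,.05,.056,-14 [-0.0043  0.0128 -0.0515] [ 0.06  0.05 -0.09]
```

View pics/wrist4.png

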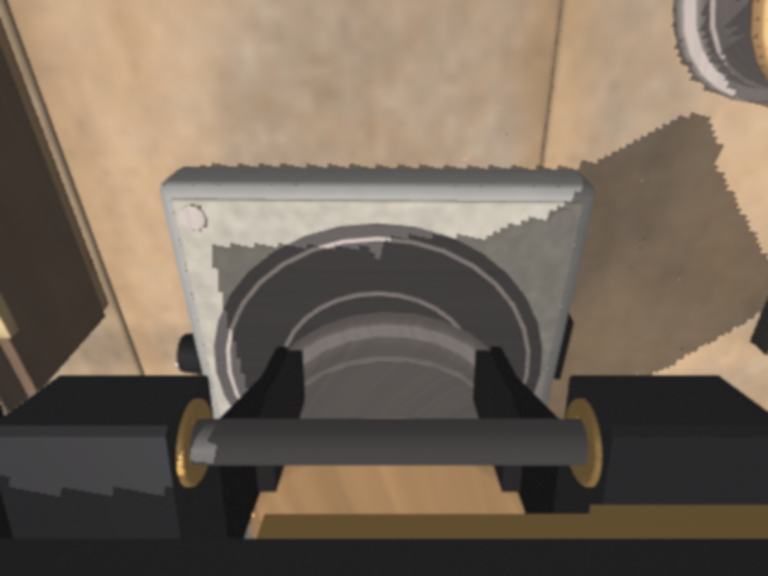

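View pics/scene4.png

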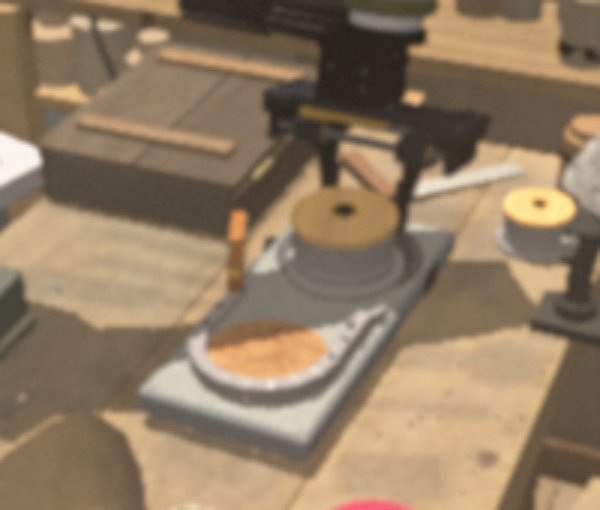

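```bash
cat > pot.py <<'E'
from h import *
import sys
p=np.load('w.npy')
def pot(n,u,z=.092): 
    X=ray(S[n],u,z);return W([0,0,-p[2]],X-[p[0],p[1],0]).round(4)
if __name__=='__main__':
    print(pot('scene',(150+344/3,100+210/3)),pot('scene',(185+428/5,140+24)))
E
python3 pot.py
```

```text
[[0.0051 0.0604 0.092 ]] [[0.0072 0.0953 0.092 ]]
```

Call:
arm_command --deltas '[-0.001,0.0016,-0.0065,0,0,0,-0.0018,0.0032,-0.013,0,0,0,-0.0026,0.0048,-0.0195,0,0,0,-0.0034,0.0064,-0.026,0,0,0,-0.0043,0.008,-0.0325,0,0,0,-0.0043,0.0096,-0.039,0,0,0,-0.0043,0.0112,-0.045,0,0,0,-0.0043,0.0112,-0.045,0,0,0]'

```text
time: 7.48
ee_pos: [0.5569, 0.1263, 0.0559]
eef_rot: [0.783, 0.09, -0.071, -0.611]
ft_force: [0.7, 0.6, 0.2]
width: 0.0601
```

```bash
python3 d.py 0,.04,.056,-14 .0,.01,.056,-14 ; python3 - <<'E'
from h import *
from bench import r
for n in ('wrist','scene'):
  p=r.camera(n);cv2.imwrite(f'pics/{n}5.png',cv2.resize(p['image'] if n=='wrist' else p['image'][130:260,180:320],None,fx=1.5 if n=='wrist' else 4.5,fy=1.5 if n=='wrist' else 4.5,interpolation=cv2.INTER_CUBIC)[:,:,::-1])
E
```

```text
t 7.475 tcp in warmer [0.     0.0568 0.0559] F [[0.8 0.4 0.2]] j [ 0.16  0.51 -0.75  1.75  0.62  1.18 -0.61]
0,.04,.056,-14 [-0.      0.004  -0.0163] [ 0.06  0.05 -0.09]
.0,.01,.056,-14 [-0.0001  0.0113 -0.0454] [ 0.06  0.05 -0.09]
```

View pics/wrist5.png

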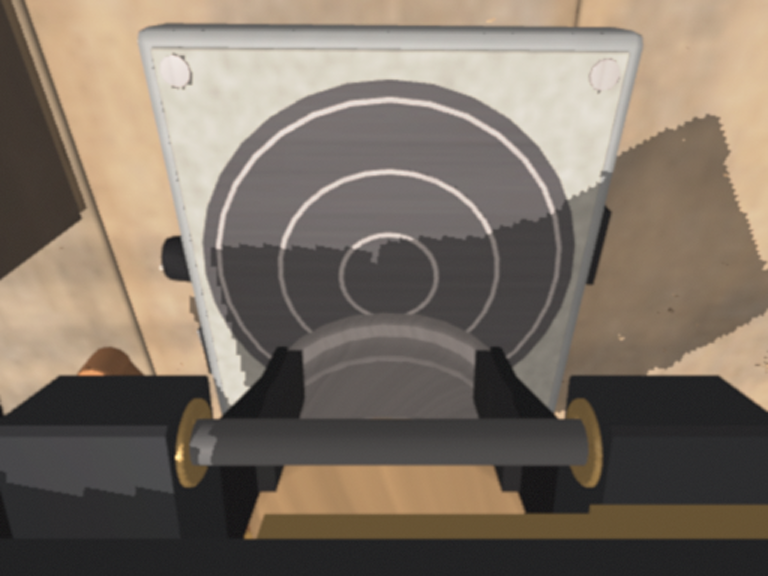

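View pics/scene5.png

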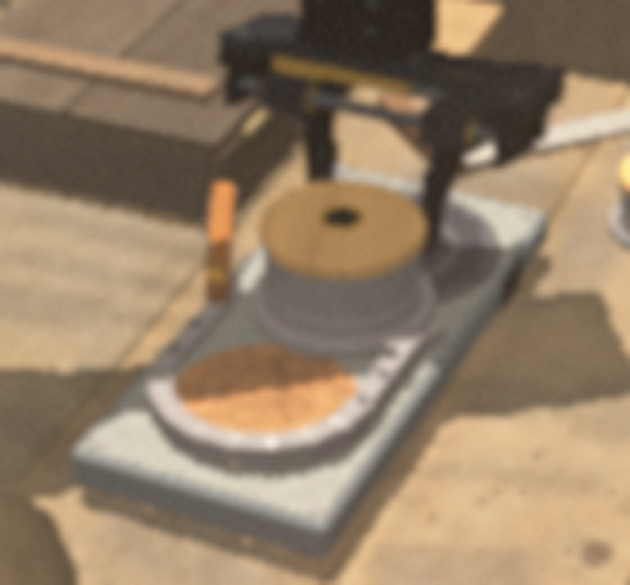

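Call:
arm_command --deltas '[0,0.0012,-0.005,0,0,0,0,0.0025,-0.01,0,0,0,0,0.004,-0.016,0,0,0,0,0.0055,-0.022,0,0,0,0,0.007,-0.028,0,0,0,0,0.0085,-0.034,0,0,0,0,0.01,-0.04,0,0,0,0,0.01,-0.04,0,0,0]'

```text
time: 8.57
ee_pos: [0.5663, 0.0861, 0.0559]
eef_rot: [0.783, 0.09, -0.071, -0.611]
ft_force: [-0.1, 1.0, -0.5]
width: 0.0597
```

```bash
python3 d.py 0,-.02,.056,-14 .0,-.04,.056,-14 ; python3 - <<'E'
from h import *
from bench import r
for n in ('wrist','scene'):
  p=r.camera(n);cv2.imwrite(f'pics/{n}6.png',cv2.resize(p['image'] if n=='wrist' else p['image'][130:260,180:320],None,fx=1.5 if n=='wrist' else 4.5,fy=1.5 if n=='wrist' else 4.5,interpolation=cv2.INTER_CUBIC)[:,:,::-1])
E
```

```text
t 8.575 tcp in warmer [0.0001 0.0155 0.0559] F [[ 0.2  1.  -0.5]] j [ 0.22  0.49 -0.74  1.76  0.62  1.15 -0.54]
0,-.02,.056,-14 [-0.0001  0.0086 -0.0344] [ 0.05  0.05 -0.08]
.0,-.04,.056,-14 [-0.0001  0.0134 -0.0538] [ 0.05  0.05 -0.08]
```

View pics/wrist6.png

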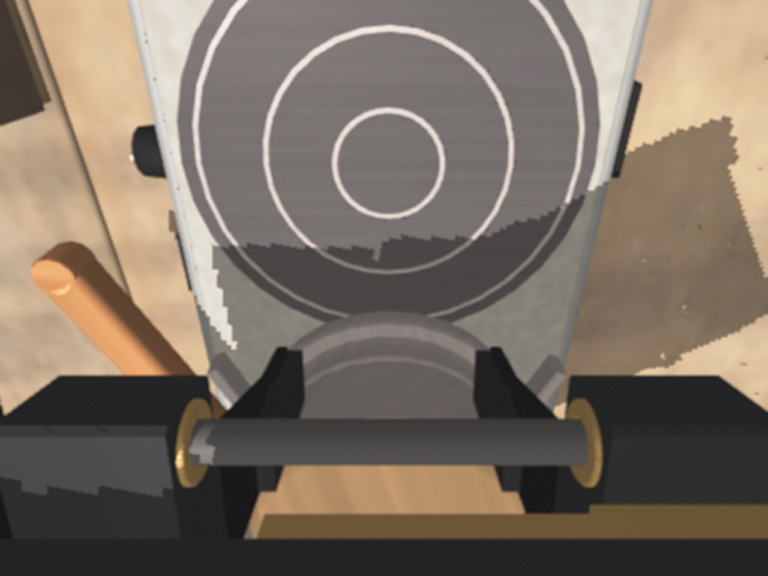

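View pics/scene6.png

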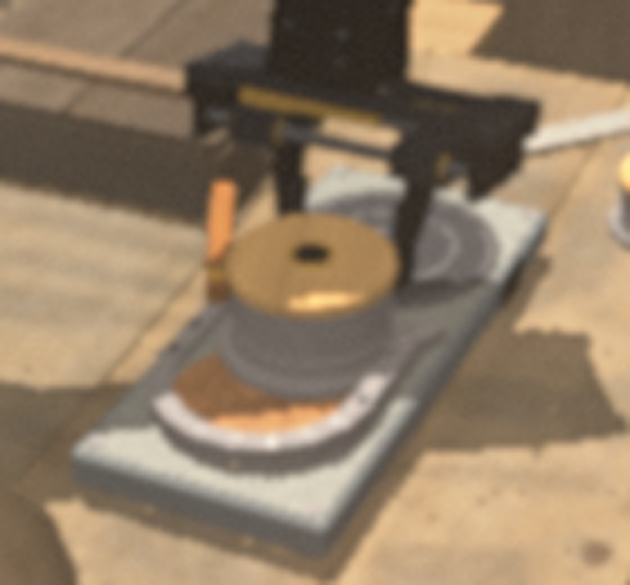

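Pot has entered the straight rails, centred (flares at cols 230/545, pot at col 389). Continue.

Call:
arm_command --deltas '[0,0.0012,-0.005,0,0,0,0,0.0025,-0.01,0,0,0,0,0.004,-0.016,0,0,0,0,0.0055,-0.022,0,0,0,0,0.007,-0.028,0,0,0,0,0.0085,-0.034,0,0,0,0,0.01,-0.04,0,0,0,0,0.011,-0.044,0,0,0]'

```text
time: 9.68
ee_pos: [0.5766, 0.0426, 0.0559]
eef_rot: [0.783, 0.09, -0.071, -0.611]
ft_force: [-1.0, 4.0, 0.8]
width: 0.0601
```

```bash
python3 d.py 0,-.035,.056,-14 .0,-.045,.056,-14 ; python3 - <<'E'
from h import *
from bench import r
for n in ('wrist','scene'):
  p=r.camera(n);cv2.imwrite(f'pics/{n}7.png',cv2.resize(p['image'] if n=='wrist' else p['image'][130:260,180:320],None,fx=1.5 if n=='wrist' else 4.5,fy=1.5 if n=='wrist' else 4.5,interpolation=cv2.INTER_CUBIC)[:,:,::-1])
E
```

```text
t 9.675 tcp in warmer [ 0.0002 -0.0292  0.0559] F [[-0.1  4.1  0.8]] j [ 0.29  0.49 -0.72  1.76  0.62  1.13 -0.46]
0,-.035,.056,-14 [-0.0002  0.0013 -0.0056] [ 0.01  0.1  -0.06]
.0,-.045,.056,-14 [-0.0002  0.0037 -0.0153] [ 0.01  0.1  -0.06]
```

View pics/wrist7.png

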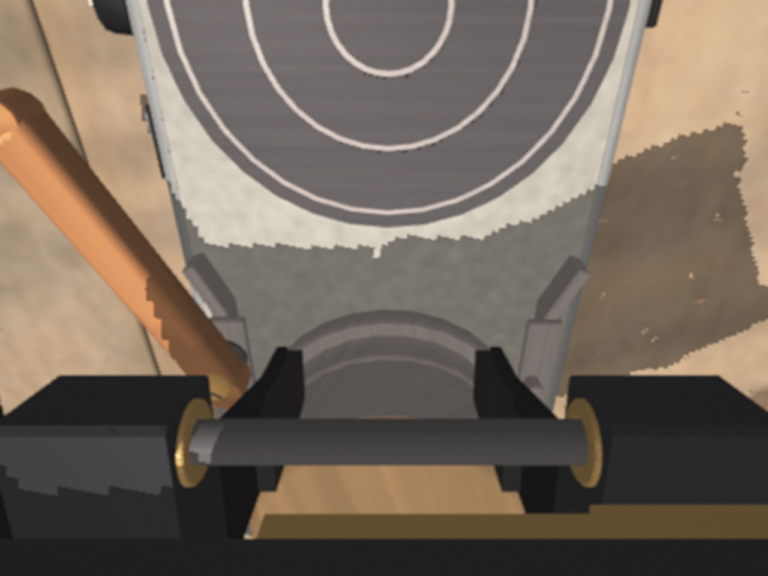

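View pics/scene7.png

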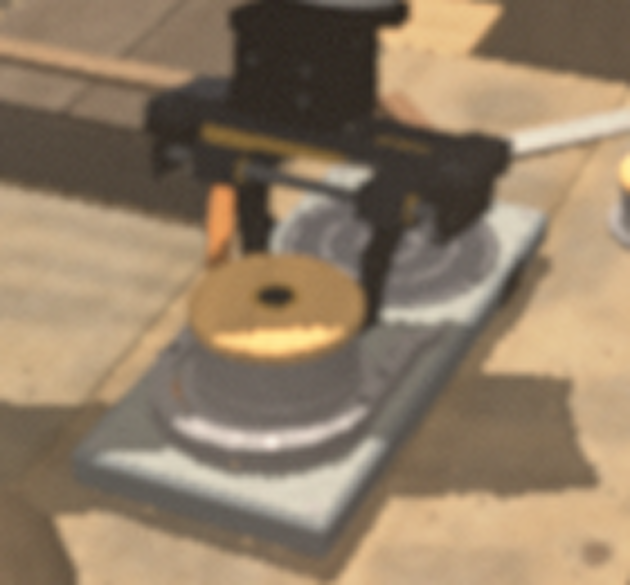

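Call:
arm_command --deltas '[0,0.0005,-0.002,0,0,0,0,0.001,-0.004,0,0,0,0,0.0015,-0.006,0,0,0,0,0.002,-0.008,0,0,0,0,0.0025,-0.01,0,0,0,0,0.0025,-0.01,0,0,0]'

```text
time: 10.52
ee_pos: [0.5789, 0.0327, 0.0559]
eef_rot: [0.783, 0.09, -0.071, -0.611]
ft_force: [-0.7, 3.6, 0.5]
width: 0.0599
```

```bash
python3 d.py  .0,-.045,.056,-14
```

```text
t 10.525 tcp in warmer [ 0.0002 -0.0394  0.0559] F [[0.1 3.7 0.5]] j [ 0.3   0.48 -0.72  1.76  0.62  1.13 -0.44]
.0,-.045,.056,-14 [-0.0002  0.0012 -0.0054] [ 0.02  0.09 -0.06]
```

Call:
arm_command --deltas '[0,0.0003,-0.001,0,0,0,0,0.0005,-0.002,0,0,0,0,0.0007,-0.003,0,0,0,0,0.001,-0.004,0,0,0]'

```text
time: 11.02
ee_pos: [0.5798, 0.029, 0.0559]
eef_rot: [0.783, 0.09, -0.071, -0.611]
ft_force: [-1.8, 4.7, 0.3]
width: 0.0604
```

Call:
arm_command --deltas '[0,0.0003,-0.001,0,0,0,0,0.0005,-0.002,0,0,0]'

```text
time: 11.28
ee_pos: [0.5801, 0.0276, 0.0558]
eef_rot: [0.783, 0.09, -0.072, -0.612]
ft_force: [-1.8, 7.0, 0.7]
width: 0.0602
```

Call:
arm_command --deltas '[0,0.0003,-0.001,0,0,0,0,0.0005,-0.002,0,0,0]'

```text
time: 11.52
ee_pos: [0.5803, 0.0269, 0.0558]
eef_rot: [0.782, 0.091, -0.072, -0.612]
ft_force: [-3.6, 10.1, 1.8]
width: 0.0602
```

```bash
python3 d.py  .0,-.045,.056,-14; python3 - <<'E'
from h import *
from bench import r
for n in ('wrist','scene'):
  p=r.camera(n);cv2.imwrite(f'pics/{n}8.png',cv2.resize(p['image'] if n=='wrist' else p['image'][130:260,180:320],None,fx=1.5 if n=='wrist' else 4.5,fy=1.5 if n=='wrist' else 4.5,interpolation=cv2.INTER_CUBIC)[:,:,::-1])
E
```

```text
t 11.525 tcp in warmer [ 0.0002 -0.0454  0.0558] F [[-1.3 10.7  1.8]] j [ 0.31  0.48 -0.72  1.76  0.62  1.12 -0.43]
.0,-.045,.056,-14 [-0.0002 -0.0003  0.0003] [-0.12  0.19 -0.05]
```

View pics/scene8.png

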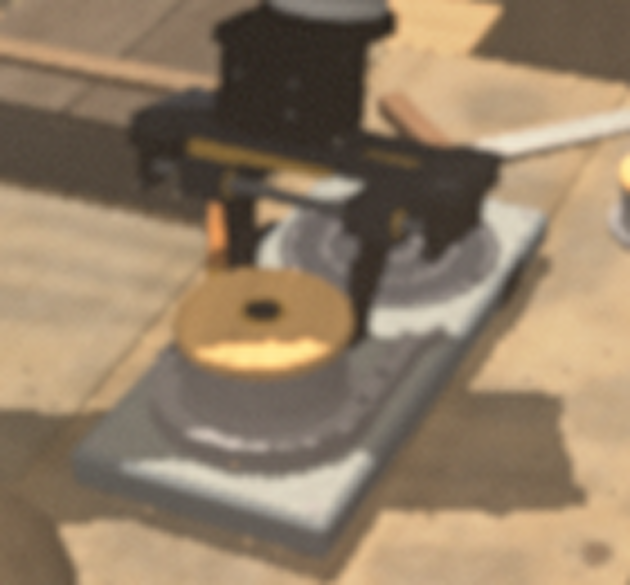

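View pics/wrist8.png

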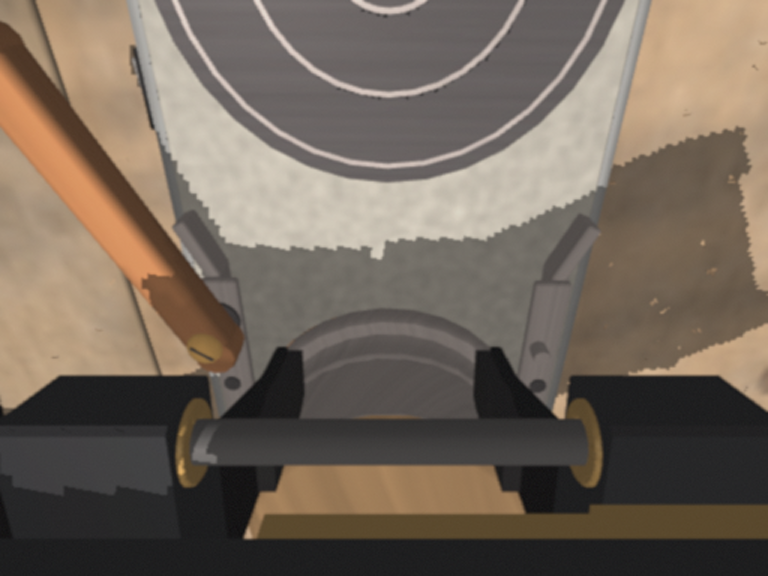

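Call:
arm_command --deltas '[0,0.0005,-0.002,0,0,0,0,0.0007,-0.003,0,0,0,0,0.0007,-0.003,0,0,0]'

```text
time: 12.0
ee_pos: [0.5802, 0.0262, 0.0557]
eef_rot: [0.781, 0.091, -0.073, -0.613]
ft_force: [-7.6, 15.4, 4.1]
width: 0.0597
```

```bash
python3 d.py  .0,-.01,.056,-14 ; python3 -c "
from pot import *
print(pot('scene',(180+264/4.5,130+310/4.5)))"
```

```text
t 12.0 tcp in warmer [ 0.     -0.0461  0.0557] F [[-3.9 16.7  4.1]] j [ 0.32  0.48 -0.72  1.76  0.62  1.12 -0.42]
.0,-.01,.056,-14 [ 0.0002 -0.0088  0.035 ] [-0.27  0.29 -0.05]
[[ 0.0018 -0.086   0.092 ]]
```

Call:
arm_command --deltas '[0,-0.004,0.016,0,0,0,0,-0.009,0.036,0,0,0,0,-0.009,0.036,0,0,0,0,-0.058,0.024,0,0,0,0,-0.106,0.012,0,0,0,0,-0.106,0.012,0,0,0]'

```text
time: 12.75
ee_pos: [0.5753, 0.0583, 0.1598]
eef_rot: [0.783, 0.092, -0.069, -0.611]
ft_force: [-0.1, -0.4, -0.5]
width: 0.0602
```

```bash
python3 d.py  -.134,.012,.156,0 -.134,.012,.056,0; python3 - <<'E'
from h import *
from bench import r
for n in ('wrist','scene','side'):
  p=r.camera(n);cv2.imwrite(f'pics/{n}9.png',cv2.resize(p['image'] if n!='scene' else p['image'][130:260,180:320],None,fx=1.5 if n!='scene' else 4.5,fy=1.5 if n!='scene' else 4.5,interpolation=cv2.INTER_CUBIC)[:,:,::-1])
E
```

```text
t 12.75 tcp in warmer [ 0.0025 -0.0137  0.1598] F [[-0.2 -0.3 -0.5]] j [ 0.31  0.37 -0.78  1.67  0.52  1.3  -0.38]
-.134,.012,.156,0 [-0.1365 -0.0032  0.0258] [1.409e+01 1.000e-02 2.900e-01]
-.134,.012,.056,0 [-0.137   0.0938  0.0501] [1.409e+01 1.000e-02 2.900e-01]
```

View pics/scene9.png

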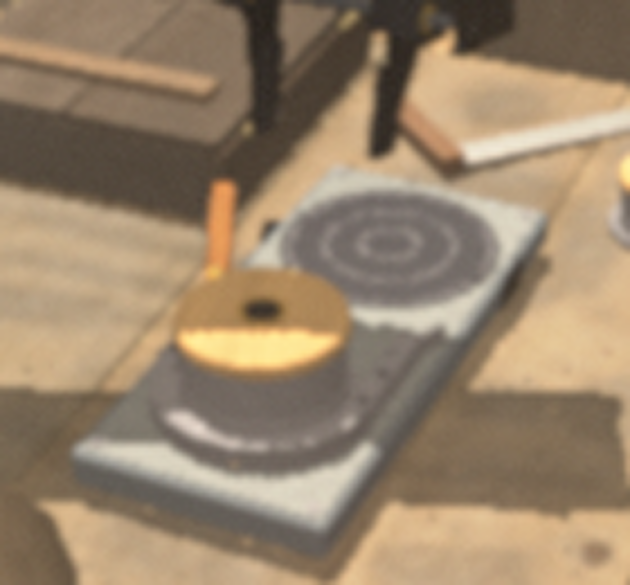

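View pics/wrist9.png

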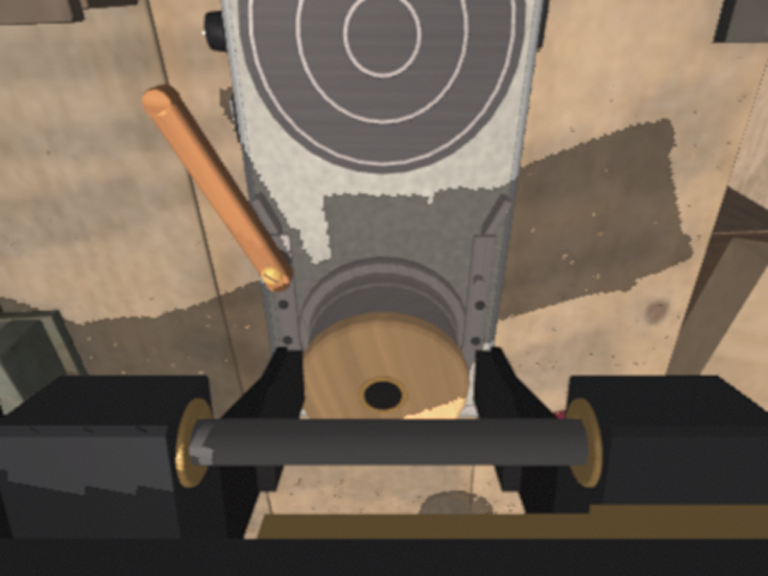

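View pics/side9.png

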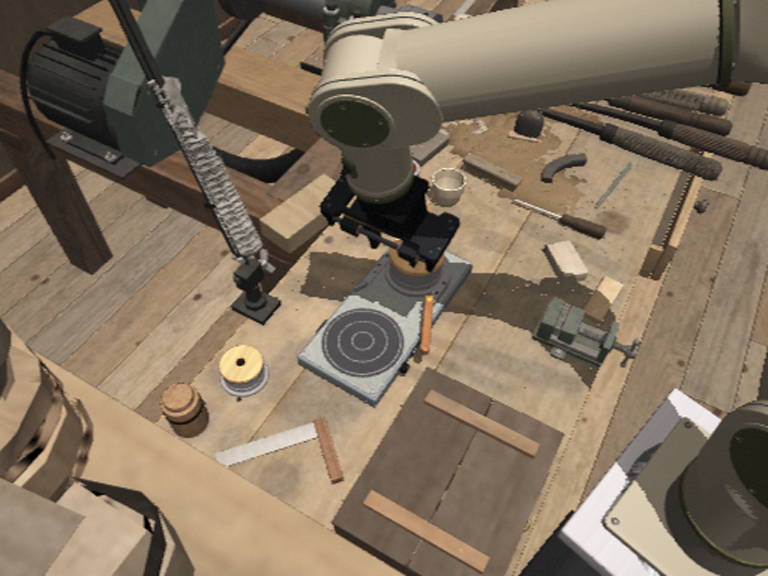

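```bash
python3 - <<'E'
from pot import *
from bench import r
s=r.read_state();c=r.camera('wrist')
T=np.eye(4);T[:3,:3]=R.from_quat(s['eef_rot']).as_matrix();T[:3,3]=s['ee_pos'];S['w']=dict(K=c['intrinsics'],T=T@c['hand_eye'])
for u,z in(((382,394),.092),((272,279),.066),((159,102),.064),((485,235),.048)): print(u,pot('w',np.array(u)/1.5,z))
E
```

```text
(382, 394) [[-0.0039 -0.0822  0.092 ]]
(272, 279) [[-0.0608 -0.0271  0.066 ]]
(159, 102) [[-0.0997  0.0598  0.064 ]]
(485, 235) [[ 0.0505 -0.0103  0.048 ]]
```

Call:
arm_command --deltas '[-0.04,-0.001,0.008,4,0,0,-0.08,-0.002,0.015,8,0,0,-0.12,-0.003,0.022,12,0,0.3,-0.137,-0.003,0.026,14,0,0.3,-0.137,0.02,0.032,14,0,0.3,-0.137,0.045,0.038,14,0,0.3,-0.137,0.07,0.044,14,0,0.3,-0.137,0.07,0.044,14,0,0.3]' --hand 0

```text
time: 13.95
ee_pos: [0.4317, 0.0519, 0.0755]
eef_rot: [-0.702, -0.077, 0.085, 0.703]
ft_force: [0.4, 0.3, 0.7]
width: 0.0005
```

```bash
python3 d.py  -.134,.012,.056,0; python3 - <<'E'
from h import *
from bench import r
for n in ('wrist','side'):
  p=r.camera(n);cv2.imwrite(f'pics/{n}10.png',cv2.resize(p['image'],None,fx=1.5,fy=1.5,interpolation=cv2.INTER_CUBIC)[:,:,::-1])
E
```

```text
t 13.95 tcp in warmer [-0.1388  0.0127  0.0755] F [[0.4 0.2 0.7]] j [ 0.6   0.15 -0.86  2.06  0.13  0.99 -0.1 ]
-.134,.012,.056,0 [ 0.0051  0.0194 -0.0008] [-0.1   0.07 -0.65]
```

View pics/wrist10.png

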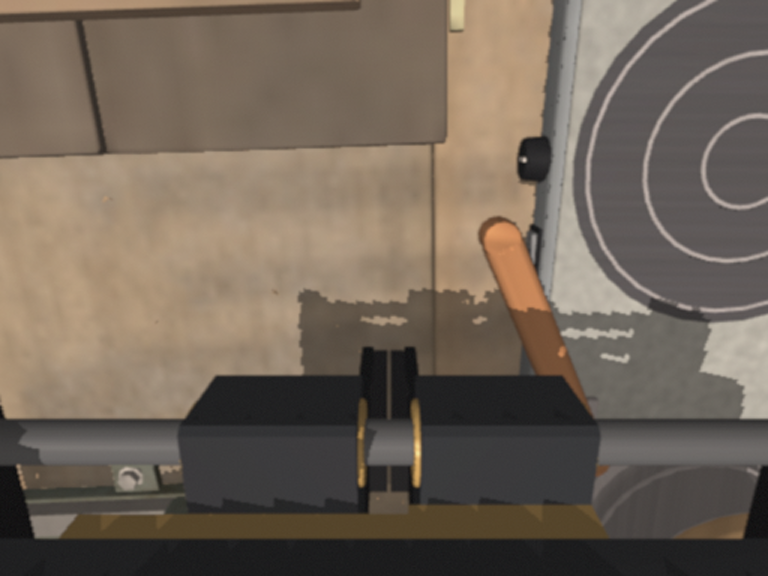

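View pics/side10.png

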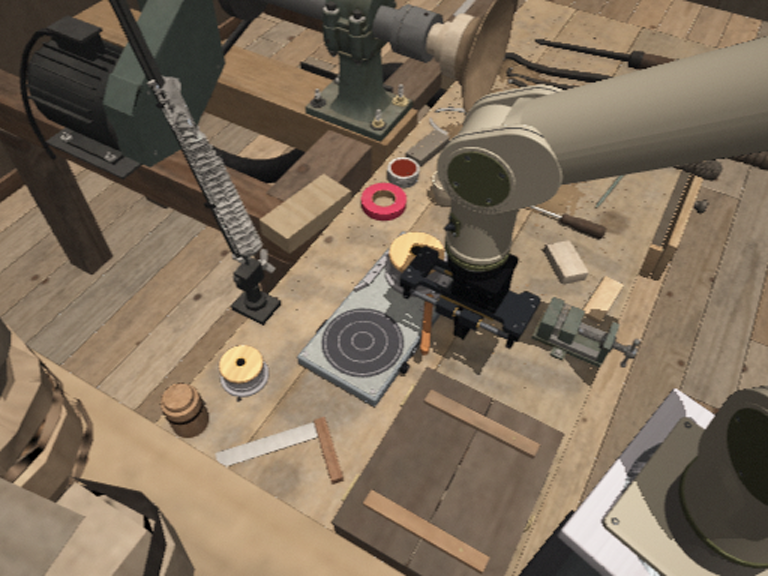

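```bash
cat > arc.py <<'E'
import sys
from h import *
def C(a,rho=.08,extra=0):
    u=np.array([np.sin(a),np.cos(a)]);n=np.array([-np.cos(a),np.sin(a)])
    return np.array([-.058,-.0265])+rho*u+n*(.007+.012*abs(np.cos(a))+.0095*abs(np.sin(a))+extra)
from bench import r
p=np.load('w.npy');s=r.read_state()
for a in sys.argv[1:]:
    a=float(a);c=C(a);print(a,c.round(4),*delta(W(p,[c[0],c[1],.055])[0],0,p[2]))
E
python3 d.py -.124,.03,.075,0 -.124,.03,.055,0; python3 arc.py -.4 -.3 -.2 -.1
python3 -c "
from h import *
from bench import r
from pot import pot,p
s=r.read_state();c=r.camera('wrist')
T=np.eye(4);T[:3,:3]=R.from_quat(s['eef_rot']).as_matrix();T[:3,3]=s['ee_pos'];S['w']=dict(K=c['intrinsics'],T=T@c['hand_eye'])
for z in (.03,.06,.09): print(pot('w',(130/1.5,465/1.5),z))
print(pot('w',(445/1.5,142/1.5),.04))
"
```

```text
t 14.05 tcp in warmer [-0.137   0.0126  0.0776] F [[ 0.1 -0.3 -0.1]] j [ 0.6   0.15 -0.86  2.06  0.13  1.   -0.1 ]
-.124,.03,.075,0 [0.013  0.0025 0.0173] [-0.04  0.07 -0.43]
-.124,.03,.055,0 [0.0132 0.0225 0.0173] [-0.04  0.07 -0.43]
-0.4 [-0.1092  0.0387] [0.028  0.0224 0.026 ] [-0.04  0.07 -0.43]
-0.3 [-0.102   0.0436] [0.0352 0.0224 0.0309] [-0.04  0.07 -0.43]
-0.2 [-0.0941  0.0478] [0.0431 0.0223 0.0351] [-0.04  0.07 -0.43]
-0.1 [-0.0858  0.0511] [0.0514 0.0223 0.0384] [-0.04  0.07 -0.43]
[[-0.2635 -0.0612  0.03  ]]
[[-0.2453 -0.0391  0.06  ]]
[[-0.2271 -0.017   0.09  ]]
[[-0.1162  0.0904  0.04  ]]
```

Call:
arm_command --deltas '[0.013,0.0025,0.017,0,0,0,0.013,0.0225,0.017,0,0,-0.4,0.013,0.0225,0.017,0,0,-0.4,0.02,0.0225,0.022,0,0,-0.4,0.028,0.0225,0.026,0,0,-0.4,0.035,0.0225,0.031,0,0,-0.4,0.043,0.0225,0.035,0,0,-0.4,0.0514,0.0225,0.0384,0,0,-0.4]'

```text
time: 15.1
ee_pos: [0.4753, 0.1016, 0.0546]
eef_rot: [0.702, 0.081, -0.081, -0.702]
ft_force: [-0.7, 0.1, -0.2]
width: 0.0005
```

```bash
python3 arc.py 0 .1 .2 .3 .4 .5 .6 .7;python3 d.py; python3 - <<'E'
from h import *
from bench import r
for n in ('wrist','scene'):
  p=r.camera(n);cv2.imwrite(f'pics/{n}11.png',cv2.resize(p['image'] if n!='scene' else p['image'][130:260,180:320],None,fx=1.5 if n!='scene' else 4.5,fy=1.5 if n!='scene' else 4.5,interpolation=cv2.INTER_CUBIC)[:,:,::-1])
E
```

```text
0.0 [-0.077   0.0535] [ 0.0081 -0.0004  0.0023] [0.   0.07 0.01]
0.1 [-0.0698  0.0551] [ 0.0153 -0.0004  0.0038] [0.   0.07 0.01]
0.2 [-0.0623  0.056 ] [ 0.0228 -0.0004  0.0048] [0.   0.07 0.01]
0.3 [-0.0547  0.0562] [ 0.0304 -0.0004  0.005 ] [0.   0.07 0.01]
0.4 [-0.0469  0.0557] [ 0.0382 -0.0004  0.0044] [0.   0.07 0.01]
0.5 [-0.039   0.0543] [ 0.0461 -0.0004  0.003 ] [0.   0.07 0.01]
0.6 [-0.0312  0.0521] [ 0.0539 -0.0004  0.0008] [0.   0.07 0.01]
0.7 [-0.0235  0.0491] [ 0.0616 -0.0004 -0.0022] [0.   0.07 0.01]
t 15.1 tcp in warmer [-0.0851  0.0512  0.0546] F [[-0.6  0.3 -0.2]] j [ 0.45  0.31 -0.84  1.97  0.28  0.98 -0.29]
```

View pics/scene11.png

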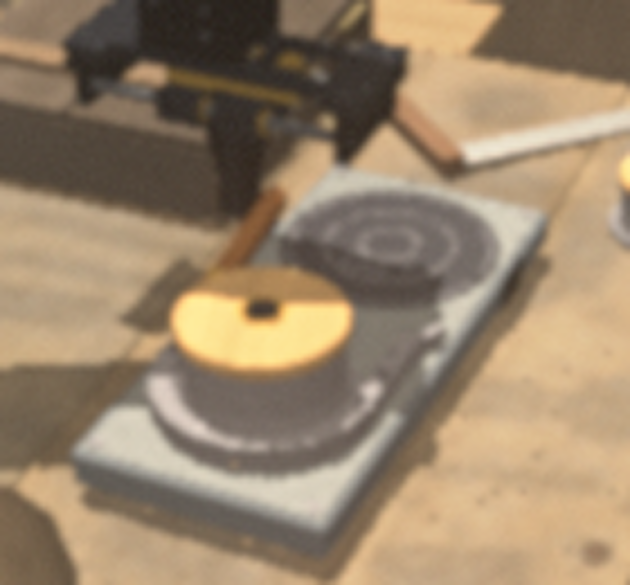

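View pics/wrist11.png

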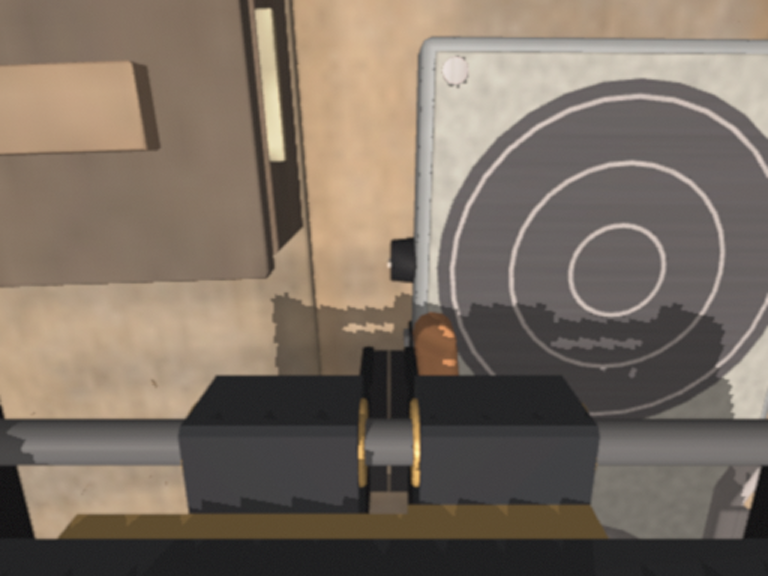

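Button is following (bar at col 437, just right of the fingers). Continue the arc.

Call:
arm_command --deltas '[0.008,0,0.0023,0,0,0,0.0153,0,0.0038,0,0,0,0.0228,0,0.0048,0,0,0,0.0304,0,0.005,0,0,0,0.0382,0,0.0044,0,0,0,0.0461,0,0.003,0,0,0,0.0539,0,0.0008,0,0,0,0.0616,0,-0.0022,0,0,0]'

```text
time: 16.2
ee_pos: [0.5359, 0.1131, 0.0547]
eef_rot: [-0.702, -0.081, 0.081, 0.702]
ft_force: [-1.3, -0.2, 0.5]
width: 0.0001
```

```bash
python3 arc.py .8 .9 1 1.1 1.2 1.3 1.4 1.5;python3 d.py; python3 - <<'E'
from h import *
from bench import r
for n in ('scene',):
  p=r.camera(n);cv2.imwrite(f'pics/{n}12.png',cv2.resize(p['image'] if n!='scene' else p['image'][130:260,180:320],None,fx=1.5 if n!='scene' else 4.5,fy=1.5 if n!='scene' else 4.5,interpolation=cv2.INTER_CUBIC)[:,:,::-1])
E
```

```text
0.8 [-0.0161  0.0451] [ 0.0074 -0.0003 -0.0035] [0.   0.06 0.02]
0.9 [-0.0089  0.0404] [ 0.0145 -0.0003 -0.0083] [0.   0.06 0.02]
1.0 [-0.0023  0.0348] [ 0.0212 -0.0003 -0.0139] [0.   0.06 0.02]
1.1 [0.0038 0.0284] [ 0.0273 -0.0003 -0.0202] [0.   0.06 0.02]
1.2 [0.0092 0.0213] [ 0.0327 -0.0003 -0.0273] [0.   0.06 0.02]
1.3 [0.0139 0.0136] [ 0.0373 -0.0003 -0.0351] [0.   0.06 0.02]
1.4 [0.0177 0.0052] [ 0.0411 -0.0003 -0.0434] [0.   0.06 0.02]
1.5 [ 0.0206 -0.0036] [ 0.044  -0.0003 -0.0522] [0.   0.06 0.02]
t 16.2 tcp in warmer [-0.0235  0.0486  0.0547] F [[-1.3  0.1  0.5]] j [ 0.37  0.44 -0.79  1.82  0.36  1.03 -0.33]
```

View pics/scene12.png

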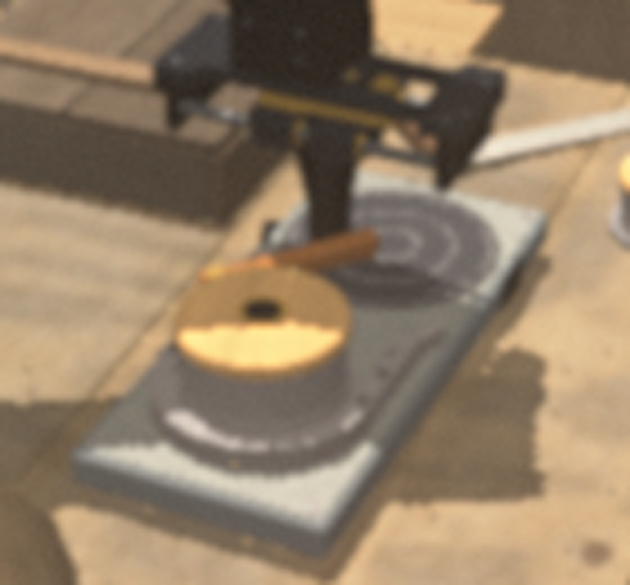

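Call:
arm_command --deltas '[0.0074,0,-0.0035,0,0,0,0.0145,0,-0.0083,0,0,0,0.0212,0,-0.0139,0,0,0,0.0273,0,-0.0202,0,0,0,0.0327,0,-0.0273,0,0,0,0.0373,0,-0.0351,0,0,0,0.0411,0,-0.0434,0,0,0,0.044,0,-0.051,0,0,0]'

```text
time: 17.25
ee_pos: [0.5901, 0.0729, 0.0547]
eef_rot: [0.702, 0.081, -0.081, -0.702]
ft_force: [-0.1, -0.2, 0.8]
width: 0.0005
```

```bash
python3 d.py .022,-.010,.055,0; python3 - <<'E'
from h import *
from bench import r
for n in ('scene',):
  p=r.camera(n);cv2.imwrite(f'pics/{n}13.png',cv2.resize(p['image'] if n!='scene' else p['image'][130:260,180:320],None,fx=1.5 if n!='scene' else 4.5,fy=1.5 if n!='scene' else 4.5,interpolation=cv2.INTER_CUBIC)[:,:,::-1])
E
```

```text
t 17.25 tcp in warmer [ 0.0203 -0.0028  0.0547] F [[-0.1 -0.2  0.8]] j [ 0.39  0.53 -0.75  1.69  0.4   1.08 -0.25]
.022,-.010,.055,0 [ 0.0017 -0.0003 -0.0072] [0.   0.05 0.02]
```

View pics/scene13.png

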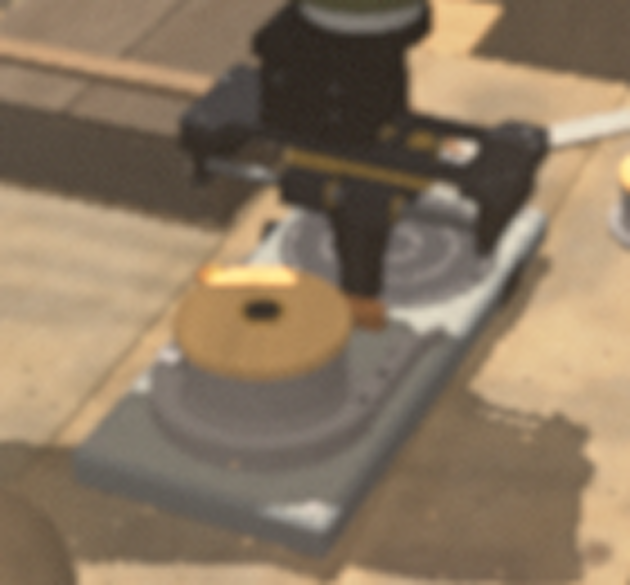

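Call:
arm_command --deltas '[0.0005,0,-0.002,0,0,0,0.001,0,-0.004,0,0,0,0.0015,0,-0.006,0,0,0,0.0015,0,-0.008,0,0,0]'

```text
time: 17.8
ee_pos: [0.5931, 0.0663, 0.0548]
eef_rot: [-0.702, -0.081, 0.081, 0.703]
ft_force: [-0.9, 4.8, 0.6]
width: 0.0004
```

```bash
python3 d.py
```

```text
t 17.8 tcp in warmer [ 0.0217 -0.0099  0.0548] F [[0.2 4.9 0.6]] j [ 0.4   0.53 -0.75  1.69  0.4   1.08 -0.24]
```

Call:
arm_command --deltas '[0,0,-0.001,0,0,0,0,0,-0.002,0,0,0]'

```text
time: 18.05
ee_pos: [0.5932, 0.0661, 0.0548]
eef_rot: [-0.702, -0.082, 0.082, 0.703]
ft_force: [-2.1, 7.8, -1.0]
width: 0.0002
```

```bash
python3 d.py
```

```text
t 18.05 tcp in warmer [ 0.0217 -0.0101  0.0548] F [[-0.3  8.1 -1. ]] j [ 0.4   0.53 -0.75  1.69  0.4   1.08 -0.24]
```

Stopped hard against the end stop. Back off +y, lift, look from above.

Call:
arm_command --deltas '[0,0,0.01,0,0,0,0,0,0.025,0,0,0,0,-0.04,0.025,0,0,0,0,-0.09,0.02,0,0,0,0,-0.14,0.0,0,0,0,0,-0.19,0.0,0,0,0,0,-0.22,0,0,0,0,0,-0.22,0,0,0,0]'

```text
time: 19.05
ee_pos: [0.5942, 0.0652, 0.2773]
eef_rot: [0.703, 0.083, -0.08, -0.702]
ft_force: [0.2, 0.5, -0.8]
width: 0.0
```

```bash
python3 d.py; python3 - <<'E'
from h import *
from bench import r
s=r.read_state()
for n in ('wrist','scene','side'):
  p=r.camera(n);cv2.imwrite(f'pics/{n}14.png',cv2.resize(p['image'] if n!='scene' else p['image'][130:260,180:320],None,fx=1.5 if n!='scene' else 4.5,fy=1.5 if n!='scene' else 4.5,interpolation=cv2.INTER_CUBIC)[:,:,::-1])
  if n=='wrist':
    T=np.eye(4);T[:3,:3]=R.from_quat(s['eef_rot']).as_matrix();T[:3,3]=s['ee_pos'];np.savez('wrist14.npz',K=p['intrinsics'],T=T@p['hand_eye'])
E
```

```text
t 19.05 tcp in warmer [ 0.0225 -0.0112  0.2773] F [[ 0.3  0.5 -0.8]] j [ 0.45  0.35 -0.82  1.42  0.26  1.48 -0.13]
```

View pics/wrist14.png

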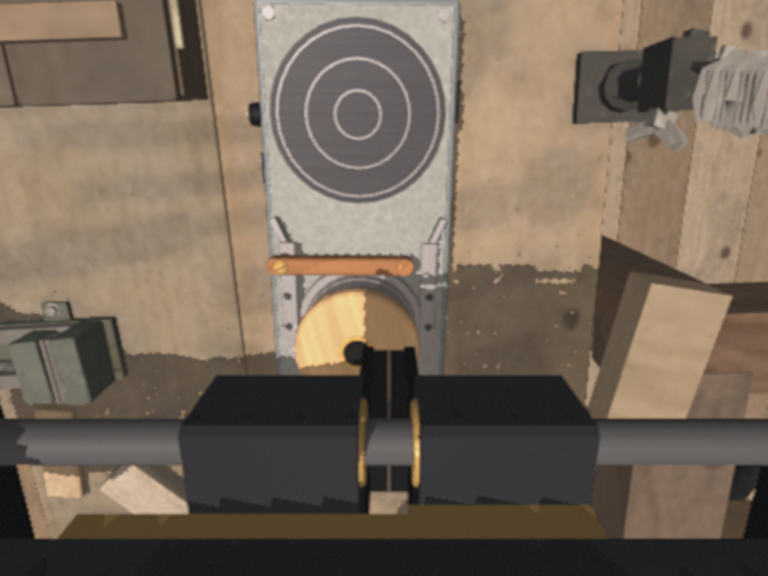

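View pics/scene14.png

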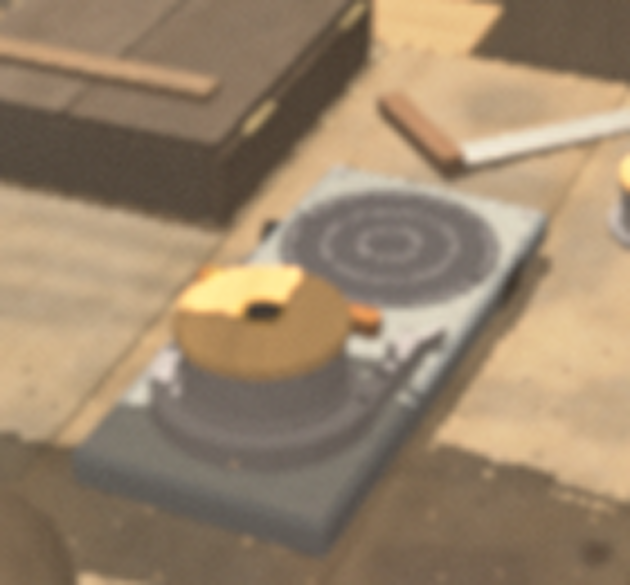

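View pics/side14.png

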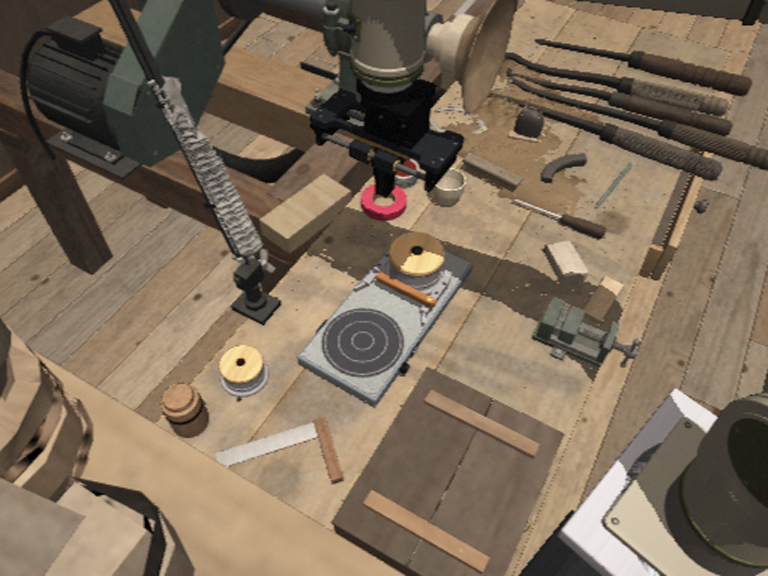

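```bash
python3 - <<'E'
from pot import *
S['w']=dict(np.load('wrist14.npz'))
for n,u,z in(('w',(355,352),.092),('w',(278,267),.066),('w',(403,267),.064),('w',(358,114),.032),('side',(417,249),.092)): print(n,u,pot(n,np.array(u)/1.5,z))
print(pot('scene',(180+263/4.5,130+311/4.5)))
from bench import r
print(r.read_state()['time'],r.read_state()['joint_vel'].round(4))
E
```

```text
w (355, 352) [[-0.0016 -0.0868  0.092 ]]
w (278, 267) [[-0.0606 -0.0281  0.066 ]]
w (403, 267) [[ 0.0346 -0.0286  0.064 ]]
w (358, 114) [[0.0002 0.0831 0.032 ]]
side (417, 249) [[-0.0025 -0.0881  0.092 ]]
[[ 0.0017 -0.087   0.092 ]]
19.2 [ 0.0032  0.0079  0.0025  0.0067 -0.0022  0.0016  0.002 ]
```

```bash
python3 -c "
from bench import r
print(r.close_job())"
```

```text
the job is handed in; nothing more can be done
None
```

I slid the pot off the warming plate and into the dock, then swung the turn-button across the mouth, and handed the job in at about 19 s. The report gives no verdict, so success is judged from my own checks.

**Pot:** I pushed it with two spread fingertips until it stopped against the back of the dock, where the push force rose to 17 N. The last pictures put its centre at about x -2.5 to +2 mm and y -87 to -88 mm. The wrist view also read known points 1.5–2 mm low in y. Corrected for that, the pot sits at about y -85 to -86, so it should be within 3 mm of home.

**Button:** I pushed it round with the shut fingers until it met its end stop at 8 N. It looks square across the mouth, with bar points at y -28.1 and -28.6 mm, or about 1.57 rad.

**Bystanders:** The sanding block, cup and square look unmoved in the pictures, but I did not measure them. The robot ended clear of everything at z ≈ 0.28 m.

**Disagreement:** The camera views differed from one another by up to about 4 mm. A wrist reading taken right after docking gave the pot as (-4, -82) mm, which is within the 6 mm limit.

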